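# Add a slotted counterweight with its slot staggered

## Robot

A 6-joint arm with a two-finger parallel gripper is mounted at the origin on the work surface. World frame = base frame: x ahead of the robot, y to its left, z up, the work surface at z = 0. Lengths are in m, angles in rad, forces in N, time in s.
With the tool pointing down it reaches from about 0.275 to 0.75 m from the base axis. Payload 10.2 kg.
Tool frame: the origin (TCP) lies on the centre line of the jaws, within the pads' length; the fingertips stand 14 mm ahead of it and the grasp point (between the pads) lies 5 mm behind it; z points along the fingers, y is the direction in which the jaws open and shut (so a half turn about z gives the same grasp; the last joint's range is limited). The gripper opens to 85 mm and grips with 20 to 120 N. Pads are 22 mm wide; open, the fingers measure 114 mm over their backs; the gripper's body (76 mm by 85 mm) begins 54 mm behind the grasp point. The pads swing forward as they close: fully open they stand 13 mm farther back than shut.
Start: joints at [0.915, 0.313, 1.498, -0, 1.331, -0.223], TCP at [0.22, 0.477, 0.245] pointing down, gripper open.
Joint ranges: [-2.94, 2.94], [-0.97, 2.17], [0.19, 2.56], [-1.23, 4.37], [0.02, 3.11], [-2.88, 2.88]. Speed limits (rad/s): [2.39, 2.39, 3.01, 3.14, 3.14, 3.14].

## Interface

Orientations are given as a rotation vector (axis times angle).
In Python, from rig import env, telemetry, imaging, order gives the robot as it stands. Calls block until the motion is done:
- env.movep(position, orientation): joint-space move of the TCP to a pose.
- env.move_l(position, rot=None, max_speed=0.15, guard=None): straight line of the TCP; rot=None keeps the orientation; max_speed is the mean speed in m/s. With guard (N) it stops when the force on the tool has changed by that much, and returns True; else False.
- env.move_joints(angles): joint-space move.
- env.command_gripper(opening, force=None): finger opening in m; force is the grip in N (None keeps the last); returns when the fingers have stopped.
- env.wait(seconds).
- env.ik(position, orientation): joint angles nearest the present ones, or None.
- telemetry.get_obs(): the state.
- imaging.camera(name): name is "scene" or "top"; returns a dict with "image" (400x640x3 uint8, red, green, blue), "K" (3x3 intrinsics, pixels), "rvec" (rotation vector, rad) and "tvec" (3), from world to camera coordinates, as OpenCV has them. Camera axes: x right, y down, z forward; pixel columns grow to the right and rows downward; lengths in m; the calibration is good to about 2 mm. A picture is of the moment at which its call begins. There is no depth.
A pose or a line that the arm cannot do raises env.PlanningError and nothing moves.
- order.finish_job(): hands the job in, once; it reports no verdict.
The state is a dict: "time_s": time; "joints": joint angles; "dq": joint speeds; "joint_torque": joint torques, N m; "ee_pos": TCP position; "tcp_rot": TCP orientation; "ft_force": force on the tool from outside, world axes, zero at the start; "torque": the same for the moment, N m; "finger_gap": finger opening in m.
Only numpy, scipy, OpenCV 4.12 (cv2) and the standard library are available. Lean on these libraries where they do the work, as an engineer would, in place of code of your own. Each camera call takes 0.05 s, during which the arm holds its last target. There are 200 camera calls.

## Task

Put the loose large slotted weight, the one of the same size as the weight already on the counterweight hanger, flat on top of that weight with the hanger's rod in the closed end of its slot. Turn it so that its slot opens to the side opposite the lower weight's slot, so that neither can slide off when the press brake shakes. Lower it right down before letting go, do not drop it, and leave the lower weight on the hanger.

Things in the scene. Friction and masses are not known exactly. Their poses are not given: they have to be found in the camera images.
- loose_weight: Dark steel disc, 60 mm across, 15 mm thick, 0.24 kg, flat in the tray (floor 2 mm above the work surface). A 20 mm wide slot runs from its centre (closed end, radius 10 mm) out along its own +x. Grip it from above by its flats at own y = +-28 mm, each 22 mm long. Origin: centre of underside, z up. Not the smaller slotted disc (42 mm), nor the closed collar (60 mm, hole, no slot).
- loose_slot_mouth (a point): Point in the mouth of the loose weight's slot, 30 mm from its centre along its own +x, at half its thickness.
- seated_weight: The weight already on the hanger, loose too, identical to the other: its slot opens along its own +x. Origin: centre of the disc on its underside, 12 mm above the work surface; its top, where the other weight is to lie, is at 27 mm.
- rod_tip (a point): Tip of the hanger's upright steel rod, 64 mm above the work surface, open above: a weight can be lowered over it. The rod is 8 mm in diameter, tapering to 3 mm over its topmost 8 mm, and stands in the middle of a fixed round pale steel pan, 68 mm across, its top 12 mm above the work surface, on a thin flange 92 mm across.
Mind the look-alikes: they are no part of the job. What is shaped like the seated_weight but pink is not meant. Leave any green look-alike of the loose_weight alone.

How it is judged:
On the way:
1. the loose weight is lowered over the rod to within 10 mm of the lower weight while still held (contact force between the fingers and loose_weight above 0.5 N and horizontal distance between loose_weight and rod_tip below 0.015 m and z of loose_weight in the frame of seated_weight between 0.01 and 0.025 m), for 0.1 s.
At the end, for the whole second after the job is handed in: The loose weight lies flat on the lower one (within 6 degrees and 3 mm), released and at rest; the lower weight lies flat on the hanger's pan; both centres are within 12 mm of the rod's axis; the two slots open to opposite sides, within 35 degrees (horizontal distance between each of loose_weight, seated_weight and rod_tip below 0.012 m and z of loose_weight in the frame of seated_weight between 0.012 and 0.018 m and height (world z) of seated_weight between 0.009 and 0.016 m and angle between each of loose_weight, seated_weight's own z axis and vertical below 0.1 rad and angle between the x axis of loose_weight and the x axis of seated_weight, either way round below 0.61 rad and x of loose_slot_mouth in the frame of seated_weight below -0.004 m and linear speed of loose_weight below 0.02 m/s and contact force between the fingers and loose_weight below 0.1 N); the robot touches nothing.
It also fails if it takes over 35 s, if anything falls off the work surface, if the arm or the gripper's body presses on something with over 40 N, if the wrist force passes 120 N, or if a joint passes its speed limit or range.

## Working session

There is one attempt and no reset: what is moved stays moved. The work goes in short steps, each a Python script; the robot and the scene stay as the last script left them, time stands still between calls to the robot, and variables do not carry over. Pictures are saved under pics/ and viewed, about 8 in all and at most 12, crops included, and the job is handed in when it is done.

```bash
mkdir -p pics; ls; python3 - <<'E'
from rig import env, telemetry, imaging, order
import cv2,pickle
d={}
for n in ("scene","top"):
    c=imaging.camera(n); d[n]=c
    cv2.imwrite(f"pics/{n}0.png",cv2.cvtColor(c["image"],cv2.COLOR_RGB2BGR))
    print(n,c["K"].tolist(),c["rvec"],c["tvec"])
pickle.dump(d,open("c0.pkl","wb"))
o=telemetry.get_obs();print(o["time_s"],o["ee_pos"],o["tcp_rot"],o["finger_gap"])
E
```

```text
pics
scene [[375.8323756561111, 0.0, 323.54898645615896], [0.0, 375.8323756561111, 199.01239787265953], [0.0, 0.0, 1.0]] [ 1.89529255  1.79307058 -0.57681119] [-0.00598578 -0.37149645  1.07118498]
top [[408.2301736385398, 0.0, 323.29467996821694], [0.0, 408.2301736385398, 190.4412779309327], [0.0, 0.0, 1.0]] [ 2.15583483 -2.10359592  0.20585992] [-0.06161197  0.52635487  0.88840651]
0.1 [0.22006514 0.47642408 0.24481889] [-6.74415842e-01 -3.06787591e+00  1.55202495e-03] 0.08550947808713394
```

View pics/scene0.png

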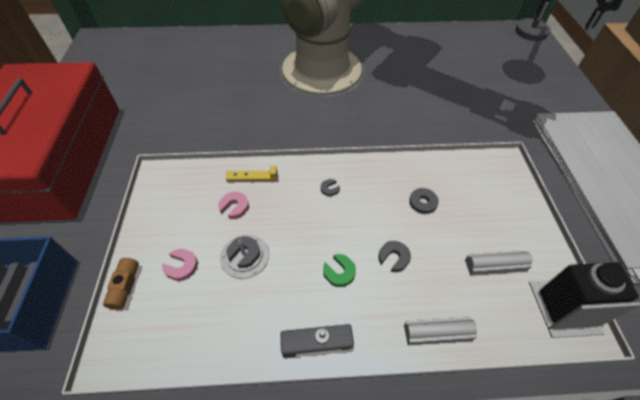

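View pics/top0.png

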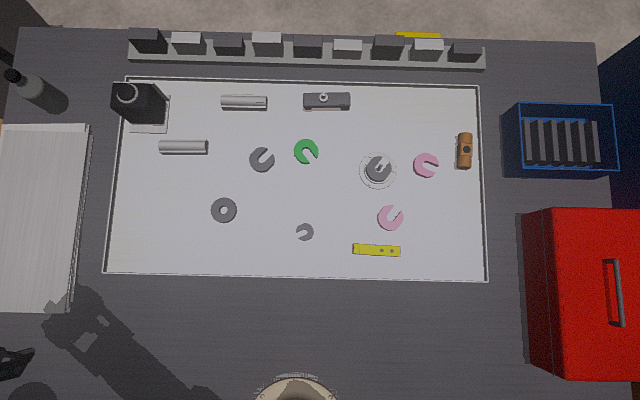

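The pictures show these dark candidates in the top view:
- (262,159): large slotted disc. It fits the loose weight.
- (305,232): small slotted disc, about 42 mm.
- (223,210): closed collar.
- (378,169): seated weight on the pale pan.

The green one at (306,151) and the pink ones are look-alikes. Next I'll confirm in an enlarged crop and measure.

```bash
cat > h.py <<'E'
import numpy as np, cv2
from scipy.spatial.transform import Rotation as R
def ray(c,uv,z):
    """pixels -> world points on plane z"""
    Rm=cv2.Rodrigues(np.array(c["rvec"]))[0]; o=-Rm.T@np.array(c["tvec"])
    p=np.c_[np.atleast_2d(uv),np.ones(len(np.atleast_2d(uv)))]
    d=p@np.linalg.inv(c["K"]).T@Rm
    return o+d*((z-o[2])/d[:,2])[:,None]
def proj(c,P):
    return cv2.projectPoints(np.atleast_2d(np.float64(P)),np.array(c["rvec"]),np.array(c["tvec"]),c["K"],None)[0][:,0]
def disc(c,uv,z,r=45,lo=25,hi=115):
    """dark grey blob near uv: circle fit and slot direction on plane z"""
    im=c["image"].astype(int); g=im.mean(2); sat=im.max(2)-im.min(2)
    m=((g>lo)&(g<hi)&(sat<30)).astype(np.uint8)
    k,lab,st,cen=cv2.connectedComponentsWithStats(m)
    ok=[i for i in range(1,k) if 80<st[i,4]<3000]
    i=min(ok,key=lambda i:np.hypot(*(cen[i]-uv)))
    b=(lab==i).astype(np.uint8)
    cnt=max(cv2.findContours(b,cv2.RETR_EXTERNAL,cv2.CHAIN_APPROX_NONE)[0],key=len)
    W=ray(c,cnt[:,0].astype(float),z)[:,:2]
    (x,y),rad=cv2.minEnclosingCircle((W*1000).astype(np.float32))
    v,u=np.nonzero(b); cw=ray(c,np.c_[u,v].astype(float),z)[:,:2].mean(0)
    ctr=np.array([x,y])/1000; s=ctr-cw
    return ctr,rad,np.degrees(np.arctan2(s[1],s[0])),np.hypot(*s)*1000,st[i],cnt
E
python3 - <<'E'
import pickle; from h import *
d=pickle.load(open("c0.pkl","rb"))
for n,L in (("top",[(262,159,.017),(378,169,.027),(305,232,.017),(223,210,.017)]),("scene",[(394,256,.017),(243,250,.027),(330,187,.017),(424,200,.017)])):
    c=d[n]
    for u,v,z in L:
        r=disc(c,(u,v),z); print(n,(u,v),r[0].round(4),"rad",round(r[1],1),"dir",round(r[2]),"off",round(r[3],1),r[4])
cr=[]
for n,(u,v) in (("top",(262,159)),("top",(378,169)),("scene",(394,256)),("scene",(243,250))):
    im=d[n]["image"][v-30:v+30,u-30:u+30,::-1]; cr.append(cv2.resize(im,None,fx=5,fy=5,interpolation=cv2.INTER_CUBIC))
cv2.imwrite("pics/crop0.png",np.vstack([np.hstack(cr[:2]),np.hstack(cr[2:])]))
E
```

```text
top (262, 159) [0.6056 0.102 ] rad 31.1 dir -37 off 2.7 [249 147  26  26 376]
top (378, 169) [ 0.5866 -0.1773] rad 30.9 dir -40 off 3.6 [366 157  25  25 349]
top (305, 232) [ 0.435  -0.0069] rad 20.1 dir 116 off 2.6 [296 223  17  18 139]
top (223, 210) [0.481  0.1841] rad 30.4 dir -167 off 0.3 [211 198  26  25 464]
scene (394, 256) [0.6122 0.1007] rad 31.6 dir -46 off 3.5 [379 242  31  30 562]
scene (243, 250) [ 0.5941 -0.1773] rad 32.7 dir -39 off 2.0 [227 237  34  31 691]
scene (330, 187) [ 0.4453 -0.0059] rad 22.3 dir 99 off 4.1 [321 180  18  17 195]
scene (424, 200) [0.4889 0.1833] rad 32.5 dir 128 off 0.6 [409 189  29  25 538]
```

View pics/crop0.png

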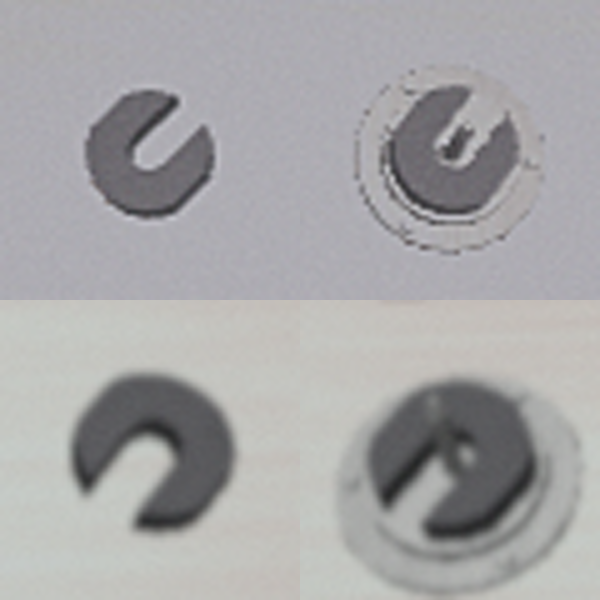

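The crops confirm it. The upper-left one is the loose 60 mm disc with two flats and its slot opening up-right (+x, −y). The upper-right one is the seated disc on its pan with the rod in the slot, which opens the same way. So the loose disc needs about a half turn. Next I'll refine the centres, slot directions and rod axis.

```bash
cat >> h.py <<'E'
def slot(c,uv,z):
    """centre, slot direction (deg) from hull-minus-blob centroid, and slot long-axis"""
    ctr,rad,_,_,_,cnt=disc(c,uv,z)
    h=cv2.convexHull(cnt); S=8
    def fill(q):
        m=np.zeros((400*S//4,640*S//4),np.uint8) if 0 else np.zeros((400,640),np.uint8); cv2.fillPoly(m,[q],1); return m
    d=fill(h)-fill(cnt); d=cv2.morphologyEx(d,cv2.MORPH_OPEN,np.ones((3,3),np.uint8))
    v,u=np.nonzero(d); W=ray(c,np.c_[u,v].astype(float),z)[:,:2]; s=W.mean(0)-ctr
    l=cv2.fitLine((W*1000).astype(np.float32),cv2.DIST_L2,0,.01,.01).ravel()
    return ctr,np.degrees(np.arctan2(s[1],s[0])),np.degrees(np.arctan2(l[1],l[0])),np.hypot(*s)*1000,len(u)
def tri(c1,p1,c2,p2):
    P=[c["K"]@np.c_[cv2.Rodrigues(np.array(c["rvec"]))[0],c["tvec"]] for c in (c1,c2)]
    X=cv2.triangulatePoints(P[0],P[1],np.float64(p1),np.float64(p2)); return (X[:3]/X[3]).ravel()
E
python3 - <<'E'
import pickle; from h import *
from rig import env
d=pickle.load(open("c0.pkl","rb")); t,s=d["top"],d["scene"]
for c in (t,s): 
    Rm=cv2.Rodrigues(np.array(c["rvec"]))[0]; print("cam",-Rm.T@c["tvec"])
for n,u,z in (("top",(262,159),.017),("top",(378,169),.027),("scene",(394,256),.017),("scene",(243,250),.027)):
    print(n,u,[np.round(x,4) for x in slot(d[n],u,z)])
print("tip tri",tri(t,(381.6,164.6),s,(239.6,240.6)))
print("tip onplane",ray(t,(381.6,164.6),.064),ray(s,(239.6,240.6),.064))
print("flange centre",ray(t,(377.9,170.6),.002))
print("expected tip px if at flange centre",proj(t,[[*ray(t,(377.9,170.6),.002)[0,:2],.064]]),proj(s,[[*ray(t,(377.9,170.6),.002)[0,:2],.064]]))
cr=[]
for c,(u,v) in ((t,(378,169)),(s,(242,248))):
    cr.append(cv2.resize(c["image"][v-16:v+16,u-16:u+16,::-1],None,fx=12,fy=12,interpolation=cv2.INTER_CUBIC))
cv2.imwrite("pics/crop1.png",np.hstack(cr))
E
```

```text
cam [ 0.35704375 -0.04172161  0.9699952 ]
cam [ 0.93409361 -0.05908787  0.63989097]
top (262, 159) [array([0.6056, 0.102 ]), np.float64(-47.689), np.float32(-41.5521), np.float64(10.3712), np.int64(91)]
top (378, 169) [array([ 0.5866, -0.1773]), np.float64(-34.3517), np.float32(-34.4118), np.float64(11.7564), np.int64(119)]
scene (394, 256) [array([0.6122, 0.1007]), np.float64(-41.9811), np.float32(-44.248), np.float64(12.5179), np.int64(169)]
scene (243, 250) [array([ 0.5941, -0.1773]), np.float64(-35.7497), np.float32(-30.0276), np.float64(16.1336), np.int64(90)]
tip tri [ 0.58948848 -0.18027221  0.05934484]
tip onplane [[ 0.58839127 -0.18052132  0.064     ]] [[ 0.59232201 -0.17819275  0.064     ]]
flange centre [[ 0.58892901 -0.18094897  0.002     ]]
expected tip px if at flange centre [[381.78603337 164.37649287]] [[238.1612545  238.99745809]]
```

View pics/crop1.png

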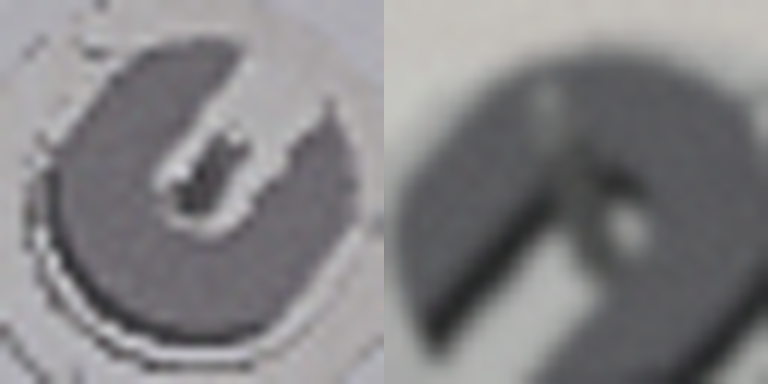

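Rod axis: flange centre, triangulated tip and both planes agree to within about 3 mm on (0.589, −0.1805), tip height about 0.06. Loose weight: about (0.607, 0.101), slot at −44°. Seated weight's slot: −35°, so the goal is 145°. Next I'll check the IK and pick it up.

```bash
cat >> h.py <<'E'
def down(psi):
    """tool down, jaw axis y at angle psi (deg)"""
    a=np.radians(psi); y=np.array([np.cos(a),np.sin(a),0]); z=np.array([0,0,-1.]); x=np.cross(y,z)
    return R.from_matrix(np.c_[x,y,z]).as_rotvec()
E
cat > pick.py <<'E'
from h import *; from rig import env,telemetry
for p0 in (46,-134):
    print(p0,[np.round(q,2).tolist() if (q:=env.ik(np.array(P),down(a))) is not None else None for P,a in (((.607,.101,.0175),p0),((.607,.101,.15),p0),((.589,-.1805,.15),p0+189),((.589,-.1805,.042),p0+189))])
E
python3 pick.py
```

```text
46 [[-0.03, 0.76, 1.43, -0.0, 0.96, -0.83], [-0.03, 0.59, 1.33, -0.0, 1.22, -0.83], [-0.49, 0.59, 1.33, -0.0, 1.22, 1.69], [-0.49, 0.72, 1.41, -0.0, 1.0, 1.69]]
-134 [[-0.03, 0.76, 1.43, -0.0, 0.96, 2.31], [-0.03, 0.59, 1.33, -0.0, 1.22, 2.31], [-0.49, 0.59, 1.33, 0.0, 1.22, -1.45], [-0.49, 0.72, 1.41, -0.0, 1.0, -1.45]]
```

```bash
python3 - <<'E'
from h import *; from rig import env,telemetry,imaging
r=down(46)
env.movep(np.array([.607,.101,.10]),r)
hit=env.move_l(np.array([.607,.101,.0175]),max_speed=.08,guard=8)
o=telemetry.get_obs(); print(hit,o["time_s"],o["ee_pos"],o["ft_force"])
env.command_gripper(.05,40)
o=telemetry.get_obs(); print(o["finger_gap"],o["ft_force"],o["ee_pos"])
if .052<o["finger_gap"]<.061:
    env.move_l(np.array([.607,.101,.14]),max_speed=.12)
o=telemetry.get_obs(); print(o["time_s"],o["finger_gap"],o["ft_force"])
cr=[]
for n,f in (("top",1),("scene",1)):
    c=imaging.camera(n); u,v=proj(c,[.607,.101,.12])[0].astype(int); print(n,u,v)
    cr.append(cv2.resize(c["image"][v-50:v+50,u-50:u+50,::-1],None,fx=4,fy=4,interpolation=cv2.INTER_CUBIC))
cv2.imwrite("pics/held.png",np.hstack(cr))
E
```

```text
False 3.2917 [0.60735244 0.1010029  0.0180697 ] [ 0.15055279  0.84983384 -0.03827381]
0.0547496665218617 [-1.14317221  0.06063745  5.69395912] [0.60737952 0.10100719 0.01817137]
4.8583 0.054387349639114145 [ 0.59452993  0.19243224 -1.62275436]
top 255 146
scene 404 223
```

View pics/held.png

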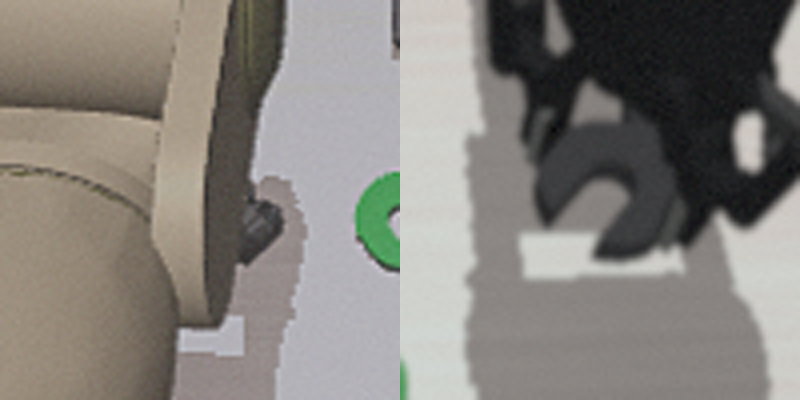

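Held level in the scene view (disc at about (610,190) in the right half), slot toward the camera. Next I'll carry it over the rod with the turn, and look before lowering.

```bash
python3 - <<'E'
from h import *; from rig import env,telemetry,imaging
env.movep(np.array([.589,-.1805,.14]),down(235))
env.move_l(np.array([.589,-.1805,.092]),max_speed=.1)
o=telemetry.get_obs(); print(o["time_s"],o["ee_pos"],o["finger_gap"],o["ft_force"],o["joints"])
b=o["ee_pos"]; cr=[]
a=np.radians(np.arange(0,360,5)); 
for n in ("scene","top"):
    c=imaging.camera(n); im=c["image"][:,:,::-1].copy()
    u,v=proj(c,[.589,-.1805,.06])[0].astype(int); S=5
    k=cv2.resize(im[v-40:v+40,u-40:u+40],None,fx=S,fy=S,interpolation=cv2.INTER_CUBIC)
    cr.append(k.copy())
    f=lambda P:(proj(c,P)-[u-40,v-40]+.5)*S
    for p in f(np.c_[b[0]+.03*np.cos(a),b[1]+.03*np.sin(a),0*a+b[2]-.016]): cv2.circle(k,tuple(p.astype(int)),1,(0,255,255),-1)
    cv2.circle(k,tuple(f([.589,-.1805,.064])[0].astype(int)),3,(0,0,255),1)
    if n=="scene": cr.append(k)
cv2.imwrite("pics/over.png",np.hstack(cr[:2]))
E
```

```text
7.75 [ 0.58928993 -0.18061682  0.09248169] 0.05441419839580461 [-0.04221071  0.2504243  -0.2309157 ] [-4.87234103e-01  6.57881701e-01  1.38297925e+00 -1.27678457e-05
  1.09993210e+00  1.69431507e+00]
```

View pics/over.png

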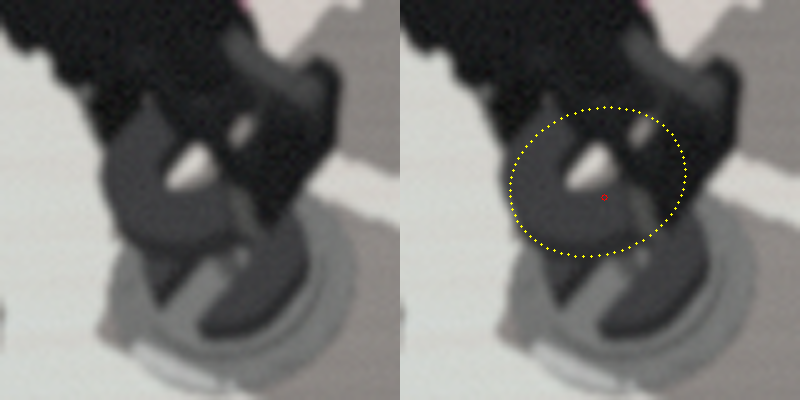

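The held disc is about 1.6 px left of and above the predicted outline. I'll check the top face and slot closed end before lowering.

```bash
python3 - <<'E'
from h import *; from rig import env,telemetry,imaging
import pickle
b=telemetry.get_obs()["ee_pos"]; c=imaging.camera("scene"); pickle.dump(c,open("c1.pkl","wb"))
u,v=proj(c,[.589,-.1805,.07])[0].astype(int); S=10;h=28
k=cv2.resize(c["image"][v-h:v+h,u-h:u+h,::-1],None,fx=S,fy=S,interpolation=cv2.INTER_CUBIC)
k=np.clip(k.astype(float)*1.8,0,255).astype(np.uint8)
f=lambda P:(proj(c,P)-[u-h,v-h]+.5)*S
def outl(z):
    a=np.radians(np.arange(0,360,2)); p=np.c_[.03*np.cos(a),.03*np.sin(a)]; p[:,1]=p[:,1].clip(-.028,.028)
    s=np.radians(np.arange(90,271,6)); q=np.r_[np.c_[.01*np.cos(s),.01*np.sin(s)],np.c_[np.arange(0,.028,.002),np.full(14,.01)],np.c_[np.arange(0,.028,.002),np.full(14,-.01)]]
    w=np.r_[p,q]; t=np.radians(145); m=np.array([[np.cos(t),-np.sin(t)],[np.sin(t),np.cos(t)]])
    w=w@m.T+b[:2]; return np.c_[w,np.full(len(w),z)]
for p in f(outl(b[2]-.001)): cv2.circle(k,tuple(p.astype(int)),1,(0,255,255),-1)
print((u-h,v-h)); cv2.imwrite("pics/over2.png",k)
E
```

```text
(np.int64(209), np.int64(209))
```

View pics/over2.png

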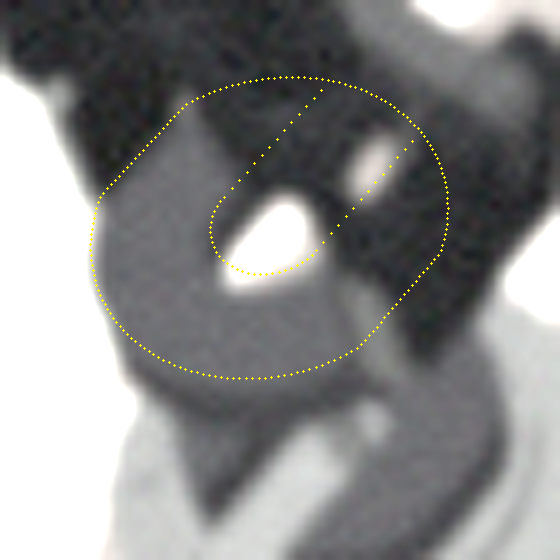

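The disc sits within about 1.5 px of nominal. That is the same sense and size as the rod's own offset in this view, so the two are aligned to about 2 mm. Lowering with a guard.

```bash
python3 - <<'E'
from h import *; from rig import env,telemetry,imaging
P=lambda z:np.array([.589,-.1805,z])
h1=env.move_l(P(.050),max_speed=.04,guard=6); o=telemetry.get_obs(); print(h1,o["time_s"],o["ee_pos"],o["ft_force"],o["finger_gap"])
if not h1:
    env.wait(.2)
    h2=env.move_l(P(.0415),max_speed=.015,guard=4); o=telemetry.get_obs(); print(h2,o["time_s"],o["ee_pos"],o["ft_force"],o["finger_gap"])
c=imaging.camera("scene"); u,v=proj(c,[.589,-.1805,.04])[0].astype(int)
cv2.imwrite("pics/low.png",cv2.resize(c["image"][v-35:v+35,u-35:u+35,::-1],None,fx=7,fy=7,interpolation=cv2.INTER_CUBIC))
E
```

```text
False 9.1 [ 0.58915592 -0.18058723  0.05030795] [ 0.32453451 -0.07208358 -1.52590585] 0.05468874980724231
True 9.775 [ 0.58895133 -0.18050065  0.04314302] [-0.6646771   0.40418617  4.83345208] 0.05494210572931702
```

View pics/low.png

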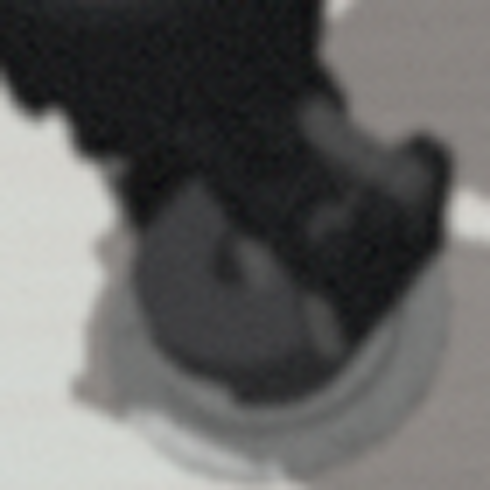

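Contact came at TCP z = 0.0431, and 0.0432 was expected, so the disc is down on the lower weight with the rod in its slot. Releasing slowly and retreating.

```bash
python3 - <<'E'
from h import *; from rig import env,telemetry,imaging
import pickle
env.command_gripper(.080)
o=telemetry.get_obs(); print(o["finger_gap"],o["ft_force"])
env.move_l(np.array([.589,-.1805,.16]),max_speed=.08)
env.movep(np.array([.40,.15,.25]),down(235))
env.wait(.3); print(telemetry.get_obs()["time_s"])
cr=[];d={}
for n in ("top","scene"):
    c=d[n]=imaging.camera(n); u,v=proj(c,[.589,-.1805,.03])[0].astype(int)
    cr.append(cv2.resize(c["image"][v-28:v+28,u-28:u+28,::-1],None,fx=7,fy=7,interpolation=cv2.INTER_CUBIC))
    try: print(n,[np.round(x,4) for x in slot(c,(u,v),.042)],disc(c,(u,v),.042)[1])
    except Exception as e: print(e)
cv2.imwrite("pics/end.png",np.hstack(cr))
E
```

```text
0.07995791076765277 [-0.14394098  0.67882505  0.25799194]
13.5667
OpenCV(4.12.0) /io/opencv/modules/imgproc/src/linefit.cpp:50: error: (-215:Assertion failed) count > 0 in function 'fitLine2D_wods'

OpenCV(4.12.0) /io/opencv/modules/imgproc/src/linefit.cpp:50: error: (-215:Assertion failed) count > 0 in function 'fitLine2D_wods'
h.py:32: RuntimeWarning: Mean of empty slice.
  v,u=np.nonzero(d); W=ray(c,np.c_[u,v].astype(float),z)[:,:2]; s=W.mean(0)-ctr
  ret = um.true_divide(
```

View pics/end.png

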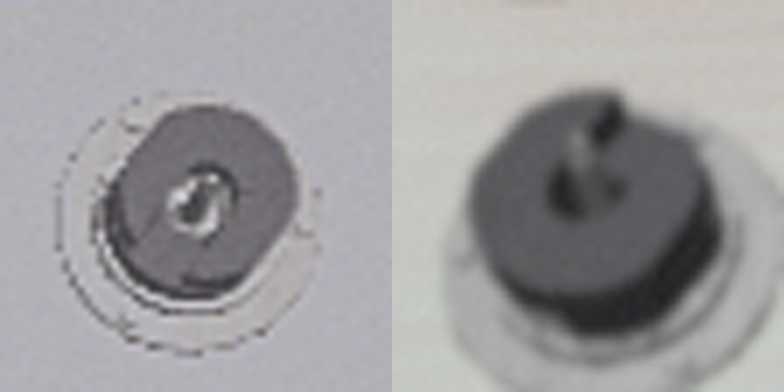

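The last picture shows the upper disc lying flat on the lower one, with its slot opening away (−x, +y). The rod stands in the slot's closed end, at (585,165) in the right half. The gripper is clear, so I'm handing in.

```bash
python3 -c "
from rig import order; print(order.finish_job())"
```

```text
the job is handed in; nothing more can be done
None
```

The loose 60 mm slotted weight is on the hanger, lying on the weight that was already there, and the job is handed in. I gripped it by its flats, turned it about 189° and lowered it over the rod. I let go only after the guarded descent met contact, at TCP z = 0.0431 against 0.0432 expected. The clock read about 13.6 s before I handed in.

**Last checks:** the final top and scene pictures show it flat on the lower weight, with the rod in the closed end of its slot. The slot opens opposite to the direction measured for the lower weight's slot (−35°). The gripper was clear of it.

**Checks that failed or disagreed:**
- My automatic slot measurement on the finished stack failed, because the lower weight fills the upper slot in the picture. The final angle and centring are therefore judged by eye and from the tool pose, not measured.
- The scene view differed from the tool pose by about 1.5 px (roughly 3 mm) before lowering. The rod showed a similar offset in that view, so I did not correct for it.

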